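# Fit the splined key and crack open a pellet press release valve

### The job

Let the pressure off the laboratory pellet press: take the green-handled splined key from its dock, turn it so that its slots line up with the teeth of the brass spindle inside the yellow guard ring, and slide it fully home, upright, while the valve is still shut. Then turn the key slowly anticlockwise (seen from above) by about an eighth of a turn, never as much as a quarter, so that the ram sinks gently and not in a rush, and leave the key seated there. In the dock only the ends of its handle can be gripped and inside the guard ring only its flats, so stand the key on the bench in between and take it again; leave the blue key and everything else on the bench where they are.

Things in the scene. Friction and masses are not known exactly. Their poses are not given: they have to be found in the camera images.
- key: Green-handled key, 220 g, loose, upright in one dock bay. Origin: centre of its underside, z up. Steel hub 34 x 34 mm, 30 mm tall, then a stem 18 mm across, then the handle; 60 mm tall in all. Cross-shaped socket in the underside, 26 mm deep: two slots 9.5 mm wide, 25 mm long, along x and along y, so it fits the spindle at four yaws a quarter turn apart. It stands steadily on the bench.
- handle (a point): Centre of the green key's handle, 49 mm above its underside; axes as the key's. The handle is a bar 60 mm long (x), 24 mm wide (y), 22 mm tall, so from 38 to 60 mm above the underside.
- spindle (a point): Brass valve spindle, on its axis at its foot on the blue pump block, 50 mm above the bench; turns with the valve. x and y run along its four teeth (a cross), 20 mm tip to tip, 5.5 mm wide, 22 mm tall, sides leaning in to 4 mm wide over the top 6 mm. With the key home, its underside is at this point's height; play is then 2 mm sideways, 0.2 rad in turn.
- guard (a point): Centre of the fixed yellow guard ring around the spindle, in the plane of its top, 57 mm above the spindle's foot (3 mm below the top of the seated key). Ring 76 mm inside, 86 mm outside diameter, 14 mm tall, on four 6 mm posts at 45 degrees to the press's x and y.
- valve (a joint): Turn of the spindle, rad: 0 shut at the start, grows anticlockwise from above, stops at 1.75. Stiff (0.12 N m, and 0.1 more per rad/s); it stays where it is left. An eighth of a turn is 0.79.
- ram (a joint): How far the press ram has sunk, m: 0 raised at the start; it sinks 0.030 per rad of valve turn (0.024 for an eighth of a turn, 0.047 for a quarter), as fast as the valve is turned; slow is below 0.06 m/s.
- dock: Grey fixed key dock, base 100 x 140 x 12 mm. Origin: centre of its underside. Bays at y = +40 and -40 mm, one key in each (either way round), floor 12 mm above the bench, handles along the dock's x. Bay walls 39 mm apart, 50 mm long in x, up to 69 mm above the bench: only the handle's ends are free. 5 mm lips stop the hub in x; keys lift straight up.
- press: Hydraulic pellet press, fixed. Origin: centre of the underside of its base, 160 (x) x 330 (y) x 20 mm. Blue pump block 96 x 100 mm, top 50 mm high, centred at y = +105 mm, the spindle in its middle. Press frame from y = -15 to -165 mm, 70 mm deep in x, about 300 mm tall with the gauge.
- bluekey: The other key in the dock, same size and handle but blue and with a round dark hub 34 mm in diameter; leave it. Origin at the centre of its underside.
- jar: Small clear jar, 44 mm diameter, 50 mm tall. Origin: centre of the underside.
- mortar: White ceramic mortar bowl, 90 mm diameter, 50 mm tall. Origin: centre of the underside.
- beaker: Glass beaker, 66 mm diameter, 85 mm tall. Origin: centre of the underside.
- amber: Amber bottle, 60 mm diameter, 110 mm tall. Origin: centre of the underside.
- die: Steel die, a cylinder 54 mm diameter, 50 mm tall. Origin: centre of the underside.
- wash: White bottle with red cap, 66 mm diameter, 160 mm tall, near the robot on its right. Origin: centre of the underside.
There are look-alikes about, which are no part of the job. What is shaped like the key but red is not meant.

How it is judged:
On the way, in this order (a step that is already met when the one before it is completed fails the run):
1. the key is fully home on the spindle with the valve still shut (turned less than 0.2 rad) (horizontal distance between key and spindle below 0.004 m and z of key in the frame of spindle between -0.004 and 0.004 m and angle between key's own z axis and vertical below 0.12 rad and value of joint valve below 0.2 rad), for 0.1 s.
2. with the key home, the valve is cracked open and the ram has sunk (14 mm or more) (horizontal distance between key and spindle below 0.004 m and z of key in the frame of spindle between -0.004 and 0.004 m and angle between key's own z axis and vertical below 0.12 rad and value of joint valve above 0.5 rad and value of joint ram above 0.014 m), for 0.2 s.
At the end, for the whole second after the job is handed in: The key stands at rest fully home on the spindle (underside within 4 mm of the spindle's foot in height and sideways, tilt under 0.12 rad), the valve is open between 0.5 and 1.57 rad, and the ram has sunk by more than 14 mm (all of step 2 and value of joint valve below 1.57 rad and linear speed of key below 0.02 m/s); the robot touches nothing.
It fails at once if the valve is opened a quarter turn or more (value of joint valve above 1.57 rad).
It fails at once if the ram sinks in a rush (faster than 60 mm/s) (velocity of joint ram above 0.06 m/s).
It fails at once if the blue key or another bystander is shifted more than 30 mm or knocked over (distance of any of jar, mortar, beaker, amber, die, wash, bluekey from where it was at the start of the episode above 0.03 m or angle between any of jar, mortar, beaker, amber, die, wash, bluekey's own z axis and vertical above 0.5 rad).
It also fails if it takes over 64 s, if anything falls off the work surface, if the arm or the gripper's body presses on something with over 40 N, if the wrist force passes 120 N, or if a joint passes its speed limit or range.

### The arm

A 6-joint arm with a two-finger parallel gripper is mounted at the origin on the work surface. World frame = base frame: x ahead of the robot, y to its left, z up, the work surface at z = 0. Lengths are in m, angles in rad, forces in N, time in s.
With the tool pointing down it reaches from about 0.25 to 0.775 m from the base axis. Payload 4 kg.
Tool frame: the origin (TCP) lies at the very end of the fingers, on their centre line; the grasp point (between the pads) lies 19 mm behind it; z points along the fingers, y is the line along which they close (so a half turn about z gives the same grasp; the last joint's range is limited). The gripper opens to 85 mm and grips with 20 to 120 N. Pads are 22 mm wide; open, the fingers measure 114 mm over their backs; the gripper's body (76 mm by 85 mm) begins 54 mm behind the grasp point. The pads swing forward as they close: fully open they stand 13 mm farther back than shut.
Start: joints at [-1.364, 0.087, 1.371, -0, 1.684, -0.103], TCP at [0.168, -0.524, 0.231] pointing down, gripper open.
Joint ranges: [-3.1, 3.1], [-0.76, 2.03], [0.27, 2.55], [-1.08, 4.22], [0.17, 2.65], [-2.57, 2.57]. Speed limits (rad/s): [2.79, 2.79, 3.14, 3.14, 3.14, 3.14].

### API

Orientations are given as a unit quaternion [x, y, z, w].
In Python, from workcell import arm gives the robot as it stands.
- The arm moves only by the tool send_rows, never from a script. Its argument "motion" is a list of rows, each a list of 5 numbers: the shift along the tool's x, y, z in units of 0.2 m (1.0 is 0.2 m), then the turn about the tool's z in units of pi/2 rad (1.0 is pi/2 rad), then the opening, from -1 (shut) to 1 (fully open). In form: [[x, y, z, spin, grip], ...]. A call has 1 to 5 rows; each row is the pose to reach, as a shift and turn from the pose commanded when the call began, along the tool's axes at that moment; what a row does not reach only later rows make up. A row lasts 1/12 s, in which the tool goes at most 41.7 mm and 7.16 degrees, less where a joint would pass 70% of its speed; a pose out of reach is approached as far as the arm can. A call with a number of a shift or a turn outside -1 to 1 is refused whole. A call with a gripper value outside its range is refused whole. The fingers move at their own pace and stop on an object; "grip_force" is the grip in N (left out, the last holds). Time passes only in rows, so rows that repeat a pose let the fingers close. It gives the time, the measured TCP pose, the force, the opening and the grip force at its end, in the units of the state.
- arm.get_state(): the state, without advancing time (a new reading comes with each control period).
- arm.capture(name): name is "scene" or "top" or "wrist"; returns the picture (480x640x3 uint8, red, green, blue); there is no depth.
- arm.calibration(name): a dict with "fx", "fy", "cx", "cy" (pixels), "pose" (4x4, takes a point from camera to world coordinates); the wrist camera has in their place "hand_eye" (4x4, takes a point from camera to tool coordinates, whose origin is the TCP and whose axes are the flange's). Camera axes: x right, y down, z forward; pixel columns grow to the right and rows downward; lengths in m; the calibration is good to about 2 mm. A picture is of the moment at which its call begins: read the wrist's pose just before it. calibration takes no time and is no camera call.
- arm.job_done(): hands the job in; it is judged then, once.
The state is a dict: "t": time; "joint_positions": joint angles; "dq": joint speeds; "effort": joint torques, N m; "position": TCP position; "tcp_rot": TCP orientation; "force": force on the tool from outside, world axes, zero at the start; "torque": the same for the moment, N m; "gripper_width": opening from 0.0 (shut) to 1.0 (fully open); "finger_force": force on a finger pad.
Only numpy, scipy, OpenCV 4.12 (cv2) and the standard library are available. Lean on these libraries where they do the work, as an engineer would, in place of code of your own. Each camera call takes 0.05 s, during which the arm holds its last target. There are 200 camera calls.

## Working session

There is one attempt and no reset: what is moved stays moved. The work goes in short steps, Python scripts to look and compute and a tool call to move; the robot and the scene stay as the last step left them, time stands still between calls to the robot, and variables do not carry over. Pictures are saved under pics/ and viewed, at most 12 in all, crops included, and the job is handed in when it is done.

Besides the shell and the picture viewer there is one more tool, called as a command line: name --pt "numbers of a row" for each row, then --argument value for the rest. send_rows: Moves the arm, as the interface text tells. Shifts and turns lie within -1 to 1; 1 stands for 0.2 m of shift or pi/2 rad of turn. Its arguments: {"type":"object","properties":{"motion":{"type":"array"},"grip_force":{"type":"number"}},"required":["motion"]}

```bash
ls; mkdir -p pics
python3 - <<'E'
from workcell import arm
import cv2,numpy as np
s=arm.get_state();print(s['t'],s['position'],s['tcp_rot'],s['gripper_width'])
for n in ['scene','top']:
    cv2.imwrite(f'pics/{n}0.png',arm.capture(n)[:,:,::-1]); c=arm.calibration(n); print(n,c)
print(arm.calibration('wrist'))
E
```

```text
pics
0.0 [ 0.16756432 -0.52330992  0.23011185] [ 9.88022997e-01  1.54302453e-01 -5.68416388e-05 -1.14328722e-03] 0.9998768813450266
scene {'fx': 544.1393832640086, 'fy': 544.1393832640086, 'cx': 326.4554715515563, 'cy': 242.9091185974852, 'pose': array([[-0.76730783,  0.51296599, -0.38484358,  1.01126216],
       [ 0.64112157,  0.60033257, -0.47808361,  0.60447008],
       [-0.01420649, -0.61356882, -0.78951345,  1.08152404],
       [ 0.        ,  0.        ,  0.        ,  1.        ]])}
top {'fx': 562.8501828886453, 'fy': 562.8501828886453, 'cx': 315.4157107201754, 'cy': 237.98312327284805, 'pose': array([[ 2.28856619e-02, -9.76090011e-01,  2.16158590e-01,
         2.79023648e-01],
       [-9.99737352e-01, -2.26068370e-02,  3.76271506e-03,
         1.64345373e-02],
       [ 1.21391344e-03, -2.16187929e-01, -9.76351016e-01,
         1.26666257e+00],
       [ 0.00000000e+00,  0.00000000e+00,  0.00000000e+00,
         1.00000000e+00]])}
{'fx': 345.200385955691, 'fy': 345.200385955691, 'cx': 312.84452430256033, 'cy': 239.40753976814398, 'hand_eye': array([[-7.76879195e-04, -9.63009135e-01, -2.69467626e-01,
         6.85565575e-02],
       [ 9.99999598e-01, -6.27353251e-04, -6.41011958e-04,
        -1.30412562e-03],
       [ 4.48248980e-04, -2.69468016e-01,  9.63009235e-01,
        -1.42214681e-01],
       [ 0.00000000e+00,  0.00000000e+00,  0.00000000e+00,
         1.00000000e+00]])}
```

View pics/top0.png

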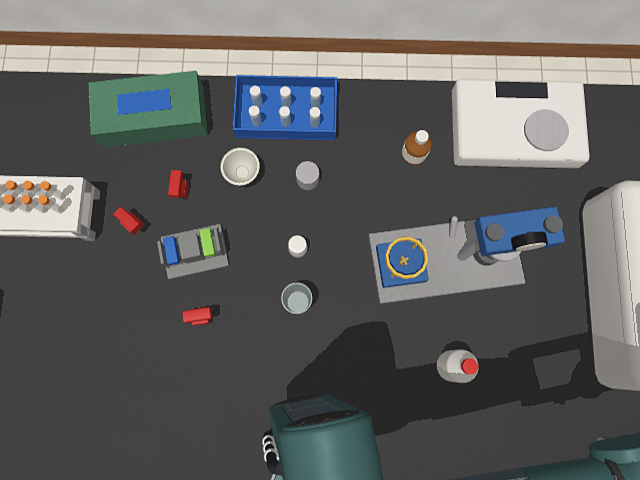

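View pics/scene0.png

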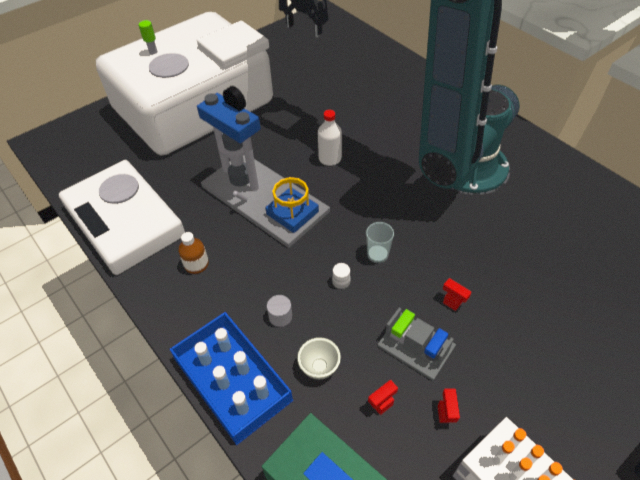

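Candidates in the top view: green handle in the dock at (207,242), blue in the dock at (170,250), and red ones at (178,184), (127,220) and (197,315). There is also a green knob on the white machine (scene 147,32). I choose the dock's green one and will check it in a crop. The spindle is at about (404,260) in the top view, inside the yellow ring.

```bash
cat > h.py <<'E'
import numpy as np,cv2
from workcell import arm
from scipy.spatial.transform import Rotation as R
def pose(name,s=None):
    c=arm.calibration(name)
    if name!='wrist': return c,c['pose']
    s=s or arm.get_state(); T=np.eye(4);T[:3,:3]=R.from_quat(s['tcp_rot']).as_matrix();T[:3,3]=s['position']
    return c,T@c['hand_eye']
def ray(name,uv,z,s=None):
    c,P=pose(name,s); d=P[:3,:3]@np.array([(uv[0]-c['cx'])/c['fx'],(uv[1]-c['cy'])/c['fy'],1])
    return P[:3,3]+d*(z-P[2,3])/d[2]
def proj(name,p,s=None):
    c,P=pose(name,s); q=P[:3,:3].T@(np.array(p)-P[:3,3]); return np.array([c['fx']*q[0]/q[2]+c['cx'],c['fy']*q[1]/q[2]+c['cy']])
def goal(xyz,yaw,s=None):
    """shift (units) & spin (units) to tool-down pose with finger-closing (tool y) line at world yaw"""
    s=s or arm.get_state(); M=R.from_quat(s['tcp_rot']).as_matrix()
    d=M.T@(np.array(xyz)-s['position']); y=M[:,1]; cur=np.arctan2(y[1],y[0])
    dy=(yaw-cur+np.pi/2)%np.pi-np.pi/2   # world ccw; tool z is down -> spin=-dy
    return np.round(d/0.2,3),round(-dy/(np.pi/2),3),'J6',s['joint_positions'][5].round(2)
E
python3 - <<'E'
import cv2,numpy as np
from h import *
t=cv2.imread('pics/top0.png')
a=cv2.resize(t[215:285,150:240],None,fx=6,fy=6,interpolation=cv2.INTER_CUBIC)[:,:]
b=cv2.resize(t[225:295,370:440],None,fx=6,fy=6,interpolation=cv2.INTER_CUBIC)
o=np.hstack([cv2.resize(a,(400,311)),cv2.resize(b,(311,311))]);o=cv2.resize(a,(540,420));
cv2.imwrite('pics/crop.png',cv2.resize(np.hstack([o,b]),(800,350)))
hsv=cv2.cvtColor(t,cv2.COLOR_BGR2HSV)
m=cv2.inRange(hsv[215:285,150:240],(35,120,100),(60,255,255));c=max(cv2.findContours(m,0,2)[0],key=cv2.contourArea);r=cv2.minAreaRect(c);bx=cv2.boxPoints(r)+[150,215];print(r,bx)
print('green',ray('top',np.array(r[0])+[150,215],.065),[ray('top',q,.072)[:2].round(4) for q in bx])
m=cv2.inRange(hsv[225:295,370:440],(22,150,150),(32,255,255));c=max(cv2.findContours(m,0,2)[0],key=cv2.contourArea);e=cv2.fitEllipse(c);print(e);print('guard',ray('top',np.array(e[0])+[370,225],.107-.005))
E
```

```text
((56.706295013427734, 27.40766143798828), (27.791282653808594, 11.479970932006836), 77.19573211669922) [[198.02947998 230.12966824]
 [209.22397614 227.58546352]
 [215.38311005 254.68565369]
 [204.18861389 257.2298584 ]]
green [0.52968457 0.25801779 0.065     ] [array([0.5551, 0.2773]), array([0.5614, 0.2533]), array([0.5016, 0.2361]), array([0.4954, 0.2599])]
((36.149879455566406, 32.34455871582031), (39.909385681152344, 40.77869415283203), 101.56002807617188)
guard [ 0.49958601 -0.17086196  0.102     ]
```

View pics/crop.png

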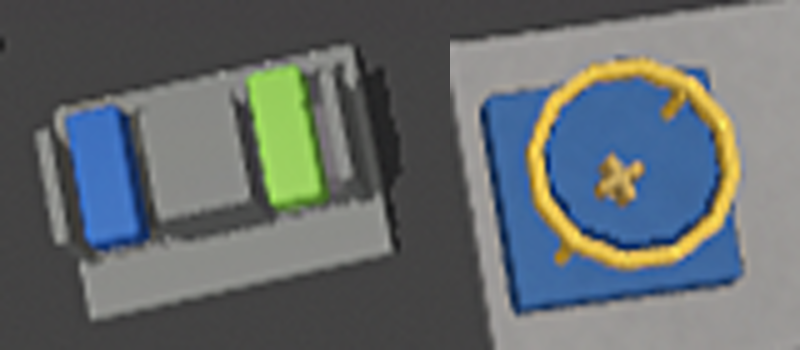

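The crop confirms the green handle in the right bay (a bar along the dock's x). It also shows the brass cross, with its teeth near diagonal in the picture, inside the yellow ring. Next I hover over the dock.

Run:
```python
from h import *
print(goal([.528,.257,.23],.28), R.from_quat(arm.get_state()['tcp_rot']).as_matrix().round(3))
print(goal([.5,-.171,.25],.28))
```

```text
(array([ 2.906, -3.167,  0.008]), np.float64(-0.981), 'J6', np.float64(-0.1)) [[ 0.952  0.305 -0.   ]
 [ 0.305 -0.952  0.002]
 [ 0.    -0.002 -1.   ]]
(array([ 2.12 , -1.171, -0.096]), np.float64(-0.981), 'J6', np.float64(-0.1))
```

send_rows --pt "0.58 -0.633 0 0 1" --pt "0.58 -0.633 0 0 1" --pt "0.58 -0.633 0 0 1" --pt "0.58 -0.633 0 0 1" --pt "0.58 -0.633 0 0 1"

```text
t: 0.52
position: [0.2414, -0.3628, 0.2312]
tcp_rot: [0.988, 0.157, 0.001, -0.001]
force: [0.5, -0.2, -0.4]
gripper_width: 1.002
finger_force: 0.0
```

send_rows --pt "0.58 -0.633 0 0 1" --pt "0.58 -0.633 0 0 1" --pt "0.58 -0.633 0 0 1" --pt "0.58 -0.633 0 0 1" --pt "0.58 -0.633 0 0 1"

```text
t: 0.93
position: [0.3132, -0.2069, 0.2313]
tcp_rot: [0.987, 0.158, 0.001, -0.001]
force: [0.8, 0.4, -0.3]
gripper_width: 1.002
finger_force: 0.0
```

send_rows --pt "0.58 -0.633 0 0 1" --pt "0.58 -0.633 0 0 1" --pt "0.58 -0.633 0 0 1" --pt "0.58 -0.633 0 0 1" --pt "0.58 -0.633 0 0 1"

```text
t: 1.35
position: [0.3848, -0.0508, 0.231]
tcp_rot: [0.987, 0.159, 0.001, -0.002]
force: [-1.3, -0.0, -0.5]
gripper_width: 1.001
finger_force: 0.0
```

send_rows --pt "0.58 -0.633 0 0 1" --pt "0.58 -0.633 0 0 1" --pt "0.58 -0.633 0 0 1" --pt "0.58 -0.633 0 0 1" --pt "0.58 -0.633 0 0 1"

```text
t: 1.77
position: [0.4568, 0.1043, 0.2302]
tcp_rot: [0.988, 0.157, -0.0, -0.001]
force: [0.3, -0.5, -0.3]
gripper_width: 1.002
finger_force: 0.0
```

send_rows --pt "0.58 -0.633 0 0 1" --pt "0.58 -0.633 0 0 1" --pt "0.58 -0.633 0 0 1" --pt "0.58 -0.633 0 0 1" --pt "0.58 -0.633 0 0 1"

```text
t: 2.18
position: [0.5288, 0.2599, 0.2285]
tcp_rot: [0.988, 0.156, -0.001, -0.001]
force: [-0.9, -0.8, 0.2]
gripper_width: 0.996
finger_force: 0.0
```

send_rows --pt "0 0 0 -0.33 1" --pt "0 0 0 -0.33 1" --pt "0 0 0 -0.33 1" --pt "0 0 0 -0.33 1" --pt "0 0 0 -0.33 1"

```text
t: 2.6
position: [0.5275, 0.2543, 0.2307]
tcp_rot: [0.915, 0.403, -0.001, 0.0]
force: [-0.8, 0.1, -0.0]
gripper_width: 1.002
finger_force: 0.0
```

send_rows --pt "0 0 0 -0.33 1" --pt "0 0 0 -0.33 1" --pt "0 0 0 -0.33 1" --pt "0 0 0 -0.33 1" --pt "0 0 0 -0.33 1"

```text
t: 3.02
position: [0.5273, 0.2547, 0.231]
tcp_rot: [0.782, 0.623, -0.0, 0.0]
force: [0.8, 0.2, 0.3]
gripper_width: 0.998
finger_force: 0.0
```

send_rows --pt "0 0 0 -0.32 1" --pt "0 0 0 -0.32 1" --pt "0 0 0 -0.32 1" --pt "0 0 0 -0.32 1" --pt "0 0 0 -0.32 1"

```text
t: 3.43
position: [0.5272, 0.2551, 0.2311]
tcp_rot: [0.603, 0.798, -0.0, 0.0]
force: [-0.5, 0.4, -0.1]
gripper_width: 1.0
finger_force: 0.0
```

Run:
```python
from h import *
s=arm.get_state();im=arm.capture('wrist')[:,:,::-1].copy();cv2.imwrite('pics/w1.png',im)
print(s['t'],s['position'],s['gripper_width'],s['force'],goal([.528,.257,.23],.28,s))
hsv=cv2.cvtColor(im,cv2.COLOR_BGR2HSV)
m=cv2.inRange(hsv,(35,120,60),(65,255,255))
c=max(cv2.findContours(m,0,2)[0],key=cv2.contourArea);r=cv2.minAreaRect(c);print(r,[ray('wrist',q,.072,s)[:2].round(4) for q in cv2.boxPoints(r)],ray('wrist',r[0],.07,s))
```

```text
3.4333 [0.52724819 0.25507632 0.23108784] 1.0001553787862079 [-0.5380545   0.44461206 -0.07244219] (array([0.008, 0.006, 0.005]), np.float64(-0.002), 'J6', np.float64(0.08))
((316.36090087890625, 217.36744689941406), (65.23052215576172, 28.302734375), 1.6365771293640137) [array([0.5036, 0.2417]), array([0.4979, 0.2667]), array([0.5536, 0.2808]), array([0.5606, 0.256 ])] [0.52901085 0.26102498 0.07      ]
```

View pics/w1.png

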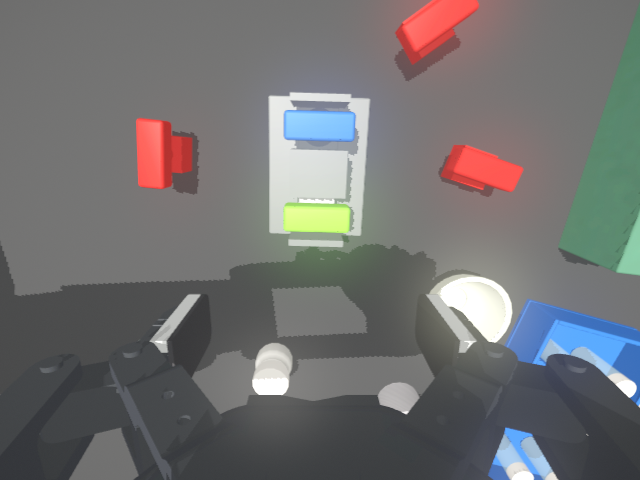

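The wrist picture shows the green handle at (316,217), with the blue key beyond it at (320,126). The fingers straddle the handle lengthwise. I go lower and refine.

send_rows --pt "0.02 0.01 0.2 0 1" --pt "0.02 0.01 0.4 0 1" --pt "0.02 0.01 0.5 0 1" --pt "0.02 0.01 0.5 0 1" --pt "0.02 0.01 0.5 0 1"

```text
t: 3.9
position: [0.5272, 0.2596, 0.13]
tcp_rot: [0.604, 0.797, -0.001, -0.001]
force: [0.8, -0.3, -0.2]
gripper_width: 0.997
finger_force: 0.0
```

Run:
```python
from h import *
s=arm.get_state();im=arm.capture('wrist')[:,:,::-1].copy();cv2.imwrite('pics/w2.png',im)
print(s['t'],s['position'],s['gripper_width'])
hsv=cv2.cvtColor(im,cv2.COLOR_BGR2HSV)
for vm in (60,170,220):
    m=cv2.inRange(hsv,(35,120,vm),(65,255,255))
    c=max(cv2.findContours(m,0,2)[0],key=cv2.contourArea);r=cv2.minAreaRect(c);b=cv2.boxPoints(r);w=np.array([ray('wrist',q,.072,s)[:2] for q in b]);print(vm,r,w.round(4).tolist(),w.mean(0))
    e=max([w[1]-w[0],w[2]-w[1]],key=np.linalg.norm);yaw=np.arctan(e[1]/e[0]);print(yaw,np.linalg.norm(w[1]-w[0]),np.linalg.norm(w[2]-w[1]),goal([*w.mean(0),.042],yaw,s))
```

```text
3.9 [0.52723003 0.25964945 0.13002191] 0.9967497868173415
60 ((316.7765197753906, 257.2109375), (96.10456848144531, 42.79362487792969), 1.6602823734283447) [[0.5034, 0.2417], [0.4976, 0.2687], [0.5536, 0.2827], [0.5614, 0.2562]] [0.52896539 0.26230976]
0.2447317932307392 0.027563037113823387 0.05772523905880578 (array([0.011, 0.013, 0.44 ]), np.float64(0.019), 'J6', np.float64(0.09))
170 ((316.7765197753906, 257.2109375), (96.10456848144531, 42.79362487792969), 1.6602823734283447) [[0.5034, 0.2417], [0.4976, 0.2687], [0.5536, 0.2827], [0.5614, 0.2562]] [0.52896539 0.26230976]
0.2447317932307392 0.027563037113823387 0.05772523905880578 (array([0.011, 0.013, 0.44 ]), np.float64(0.019), 'J6', np.float64(0.09))
220 ((317.0, 258.5), (96.0, 39.0), 0.0) [[0.504, 0.2414], [0.498, 0.2658], [0.5537, 0.2815], [0.5615, 0.2576]] [0.52928713 0.26157963]
0.27476445049084475 0.02520599767410267 0.05780488117677004 (array([0.007, 0.014, 0.44 ]), np.float64(0.0), 'J6', np.float64(0.09))
```

View pics/w2.png

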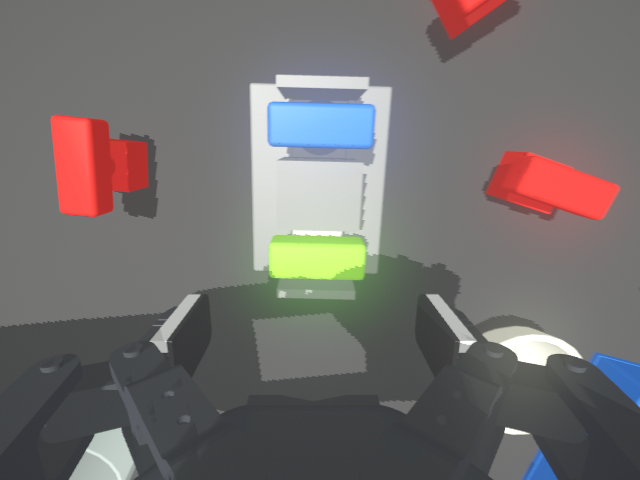

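The handle is at (317,258), square to the fingers and about 2 mm from centre. I descend and grip its ends.

send_rows --pt "0.007 0.01 0.1 0 1" --pt "0.007 0.01 0.25 0 1" --pt "0.007 0.01 0.38 0 1" --pt "0.007 0.01 0.44 0 1" --pt "0.007 0.01 0.44 0 1" --grip_force 40

```text
t: 4.37
position: [0.5287, 0.2617, 0.042]
tcp_rot: [0.603, 0.798, -0.001, -0.001]
force: [-1.1, -1.4, -0.2]
gripper_width: 1.002
finger_force: 0.0
```

send_rows --pt "0 0 0 0 -1" --pt "0 0 0 0 -1" --pt "0 0 0 0 -1" --pt "0 0 0 0 -1" --pt "0 0 0 0 -1" --grip_force 40

```text
t: 4.78
position: [0.5309, 0.2627, 0.0467]
tcp_rot: [0.602, 0.798, 0.002, 0.001]
force: [-2.3, -0.7, 6.2]
gripper_width: 0.689
finger_force: 44.7
```

send_rows --pt "0 0 -0.03 0 -1" --pt "0 0 -0.06 0 -1" --pt "0 0 -0.1 0 -1" --pt "0 0 -0.1 0 -1" --pt "0 0 -0.1 0 -1"

```text
t: 5.2
position: [0.5301, 0.2624, 0.0643]
tcp_rot: [0.602, 0.798, 0.001, 0.001]
force: [-0.5, 0.1, -3.1]
gripper_width: 0.695
finger_force: 43.8
```

Run:
```python
from h import *
print(ray('top',(404,260),.06))
for u in [(297,246),(296,298),(307,175)]: print(ray('top',u,.03)[:2])
```

```text
[ 0.50155145 -0.17286523  0.06      ]
[0.53344305 0.06207793]
[0.41672624 0.06077918]
[0.70117836 0.04402107]
```

send_rows --pt "0 0 -0.15 0 -1" --pt "0 0 -0.3 0 -1" --pt "0 0 -0.4 0 -1" --pt "0 0 -0.4 0 -1" --pt "0 0 -0.4 0 -1"

```text
t: 5.62
position: [0.5301, 0.2624, 0.1441]
tcp_rot: [0.602, 0.798, 0.001, 0.001]
force: [-0.1, -0.1, -2.6]
gripper_width: 0.694
finger_force: 44.9
```

send_rows --pt "-0.1 -0.13 0 0 -1" --pt "-0.22 -0.27 0 0 -1" --pt "-0.33 -0.41 0 0 -1" --pt "-0.43 -0.54 0 0 -1" --pt "-0.43 -0.54 0 0 -1"

```text
t: 6.03
position: [0.4436, 0.1457, 0.1389]
tcp_rot: [0.603, 0.797, -0.005, -0.003]
force: [0.7, 0.9, -3.5]
gripper_width: 0.693
finger_force: 44.9
```

Run:
```python
from h import *
s=arm.get_state();im=arm.capture('wrist')[:,:,::-1].copy();cv2.imwrite('pics/w3.png',im)
print(s['t'],s['position'],s['force'],goal([.45,.15,.038],.28,s))
cv2.imwrite('pics/t3.png',arm.capture('top')[:,:,::-1])
```

```text
6.0333 [0.44356265 0.14566492 0.13891247] [ 0.65878928  0.85904037 -3.52598813] (array([0.013, 0.043, 0.504]), np.float64(-0.003), 'J6', np.float64(-0.08))
```

View pics/w3.png

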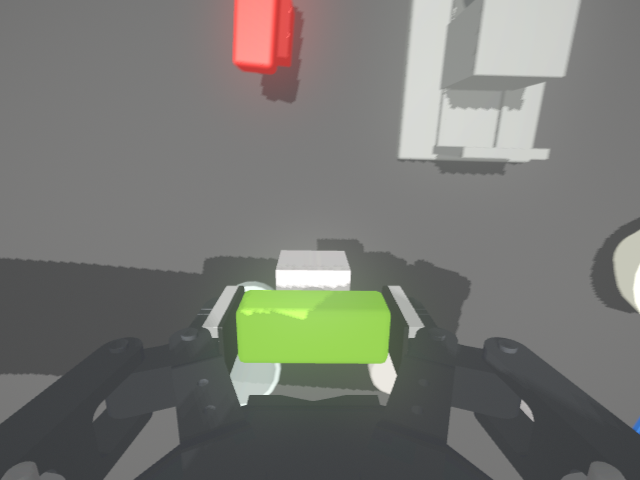

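The key hangs straight in the grip: handle at (313,326), hub at (313,270) above it. The bench below is clear of the beaker and the jar. I lower it.

send_rows --pt "0.02 0.02 0.15 0 -1" --pt "0.02 0.02 0.3 0 -1" --pt "0.02 0.02 0.42 0 -1" --pt "0.02 0.02 0.48 0 -1" --pt "0.02 0.02 0.48 0 -1"

```text
t: 6.55
position: [0.4487, 0.1548, 0.042]
tcp_rot: [0.602, 0.799, -0.004, -0.003]
force: [-0.3, 0.1, -2.8]
gripper_width: 0.693
finger_force: 44.9
```

send_rows --pt "0 0 0.02 0 -1" --pt "0 0 0.03 0 -1" --pt "0 0 0.04 0 -1" --pt "0 0 0.05 0 -1" --pt "0 0 0.05 0 -1"

```text
t: 6.97
position: [0.4524, 0.1549, 0.0377]
tcp_rot: [0.602, 0.798, 0.0, 0.0]
force: [1.3, 0.5, -2.1]
gripper_width: 0.695
finger_force: 45.0
```

send_rows --pt "0 0 0.01 0 -1" --pt "0 0 0.01 0 -1" --pt "0 0 0.02 0 -1" --pt "0 0 0.02 0 -1" --pt "0 0 0.02 0 -1"

```text
t: 7.38
position: [0.4524, 0.1548, 0.0347]
tcp_rot: [0.602, 0.798, 0.0, 0.0]
force: [-4.4, -0.3, 5.5]
gripper_width: 0.691
finger_force: 45.9
```

send_rows --pt "0 0 0 0 0.5" --pt "0 0 0 0 0.6" --pt "0 0 0 0 0.8" --pt "0 0 0 0 1" --pt "0 0 0 0 1"

```text
t: 7.8
position: [0.452, 0.1547, 0.0332]
tcp_rot: [0.602, 0.798, -0.0, 0.0]
force: [0.3, 0.4, -0.2]
gripper_width: 1.001
finger_force: 0.0
```

send_rows --pt "0 0 -0.1 0 1" --pt "0 0 -0.25 0 1" --pt "0 0 -0.4 0 1" --pt "0 0 -0.5 0 1" --pt "0 0 -0.5 0 1"

```text
t: 8.22
position: [0.4553, 0.1555, 0.1389]
tcp_rot: [0.602, 0.798, 0.004, 0.004]
force: [0.9, 0.6, -0.2]
gripper_width: 1.004
finger_force: 0.0
```

send_rows --pt "0 0 0 0.33 1" --pt "0 0 0 0.33 1" --pt "0 0 0 0.33 1" --pt "0 0 0 0.33 1" --pt "0 0 0 0.33 1"

```text
t: 8.63
position: [0.4514, 0.1546, 0.1321]
tcp_rot: [0.788, 0.616, -0.001, -0.0]
force: [-0.5, -0.6, 0.3]
gripper_width: 1.002
finger_force: 0.0
```

send_rows --pt "0 0 0 0.33 1" --pt "0 0 0 0.33 1" --pt "0 0 0 0.33 1" --pt "0 0 0 0.33 1" --pt "0 0 0 0.33 1"

```text
t: 9.05
position: [0.4516, 0.1546, 0.1324]
tcp_rot: [0.919, 0.395, -0.001, -0.0]
force: [0.1, -0.2, 0.0]
gripper_width: 1.0
finger_force: 0.0
```

send_rows --pt "0 0 0 0.34 1" --pt "0 0 0 0.34 1" --pt "0 0 0 0.34 1" --pt "0 0 0 0.34 1" --pt "0 0 0 0.34 1"

```text
t: 9.47
position: [0.4517, 0.1547, 0.1327]
tcp_rot: [0.99, 0.139, -0.0, 0.0]
force: [0.7, -0.5, 0.1]
gripper_width: 0.996
finger_force: 0.0
```

```bash
cat > meas.py <<'E'
from h import *
def green(ztop,vm=200):
    s=arm.get_state();im=arm.capture('wrist')[:,:,::-1].copy()
    hsv=cv2.cvtColor(im,cv2.COLOR_BGR2HSV);m=cv2.inRange(hsv,(35,120,vm),(65,255,255))
    c=max(cv2.findContours(m,0,2)[0],key=cv2.contourArea);r=cv2.minAreaRect(c)
    w=np.array([ray('wrist',q,ztop,s)[:2] for q in cv2.boxPoints(r)])
    e=max([w[1]-w[0],w[2]-w[1]],key=np.linalg.norm);yaw=np.arctan2(e[1],e[0])
    print(s['t'],s['position'],'px',np.array(r[0]).round(),r[1:],'c',w.mean(0).round(4),'yaw',yaw.round(3),np.linalg.norm(w[1]-w[0]).round(4),np.linalg.norm(w[2]-w[1]).round(4))
    return s,im,w.mean(0),yaw
E
python3 - <<'E'
from meas import *
s,im,c,yaw=green(.06); cv2.imwrite('pics/w4.png',im)
print(goal([*c,.03],yaw+np.pi/2,s))
E
```

```text
9.4667 [0.45173614 0.15465882 0.13267785] px [319. 249.] ((35.14300537109375, 84.89132690429688), 1.847610354423523) c [0.4533 0.1522] yaw 0.238 0.0579 0.0221
(array([0.005, 0.014, 0.513]), np.float64(0.026), 'J6', np.float64(1.5))
```

View pics/w4.png

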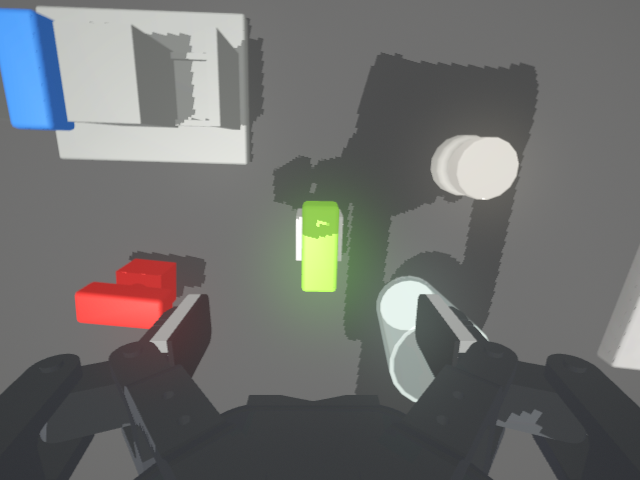

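The key stands upright on the bench at (320,249), its handle square to the fingers for a grip on the flats. The beaker at (430,330) is clear of the right finger by about 15 mm. I close partway, descend and grip.

send_rows --pt "0.003 0.012 0 0 0.5" --pt "0.003 0.012 0.15 0 0.5" --pt "0.003 0.012 0.3 0 0.5" --pt "0.003 0.012 0.42 0 0.5" --pt "0.003 0.012 0.48 0 0.5"

```text
t: 9.93
position: [0.4508, 0.1518, 0.0335]
tcp_rot: [0.99, 0.141, -0.003, 0.0]
force: [-0.6, 0.3, -0.2]
gripper_width: 0.749
finger_force: 0.0
```

send_rows --pt "0 0 0 0 0.3" --pt "0 0 0 0 0" --pt "0 0 0 0 -0.3" --pt "0 0 0 0 -1" --pt "0 0 0 0 -1" --grip_force 60

```text
t: 10.35
position: [0.4546, 0.1527, 0.0391]
tcp_rot: [0.99, 0.139, 0.002, 0.0]
force: [-0.1, -1.2, 2.2]
gripper_width: 0.268
finger_force: 60.1
```

send_rows --pt "0 0 0 0 -1" --pt "0 0 0 0 -1" --pt "0 0 0 0 -1"

```text
t: 10.6
position: [0.4546, 0.1526, 0.039]
tcp_rot: [0.99, 0.139, 0.002, 0.0]
force: [0.2, -1.7, 5.8]
gripper_width: 0.263
finger_force: 60.7
```

Gripped on the flats with 60 N; the underside is 39 mm below the TCP. I lift and carry it towards the press at height.

send_rows --pt "0 0 -0.1 0 -1" --pt "0 0 -0.3 0 -1" --pt "0 0 -0.5 0 -1" --pt "0 0 -0.65 0 -1" --pt "0 0 -0.75 0 -1"

```text
t: 11.02
position: [0.454, 0.153, 0.1908]
tcp_rot: [0.99, 0.139, 0.002, -0.0]
force: [0.3, 0.2, -2.3]
gripper_width: 0.268
finger_force: 59.7
```

send_rows --pt "-0.05 0.15 0 0 -1" --pt "-0.1 0.32 0 0 -1" --pt "-0.16 0.5 0 0 -1" --pt "-0.22 0.67 0 0 -1" --pt "-0.265 0.813 0 0 -1"

```text
t: 11.43
position: [0.4458, -0.02, 0.1865]
tcp_rot: [0.99, 0.139, -0.001, -0.0]
force: [0.8, -0.0, -2.3]
gripper_width: 0.268
finger_force: 59.7
```

send_rows --pt "-0.05 0.16 0 0 -1" --pt "-0.1 0.32 0 0 -1" --pt "-0.16 0.5 0 0 -1" --pt "-0.22 0.67 0 0 -1" --pt "-0.265 0.813 0 0 -1"

```text
t: 11.85
position: [0.4396, -0.1912, 0.1864]
tcp_rot: [0.99, 0.138, -0.001, -0.0]
force: [1.2, 0.4, -1.1]
gripper_width: 0.267
finger_force: 59.7
```

send_rows --pt "0 0 0 0 -1" --pt "0 0 0 0 -1" --pt "0 0 0 0 -1"

```text
t: 12.1
position: [0.4402, -0.1886, 0.1864]
tcp_rot: [0.99, 0.139, -0.001, -0.001]
force: [0.7, 0.3, -2.8]
gripper_width: 0.265
finger_force: 59.9
```

Run:
```python
from meas import *
s=arm.get_state();print(s['position'],s['force'])
s,im,c,yaw=green(s['position'][2]+.021,100); cv2.imwrite('pics/w5.png',im)
M=R.from_quat(s['tcp_rot']).as_matrix()
print('handle in tool',(M.T@(np.r_[c,0]-s['position']))[:2])
print('spindle px expected',proj('wrist',[.5005,-.172,.072],s))
```

```text
[ 0.44024056 -0.18857325  0.18641051] [ 0.72525218  0.28467813 -2.78200075]
12.1 [ 0.44024056 -0.18857325  0.18641051] px [312. 315.] ((61.36262893676758, 147.51913452148438), 1.2730300426483154) c [ 0.4417 -0.1864] yaw 0.233 0.0637 0.0224
handle in tool [ 0.00213617 -0.00127625]
spindle px expected [316.01972019 151.34306765]
```

View pics/w5.png

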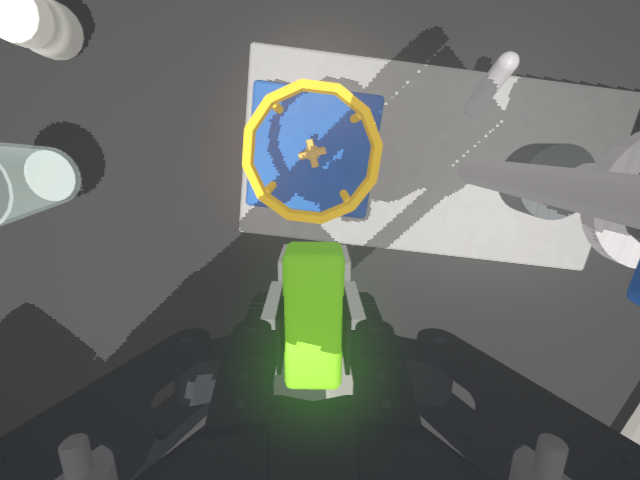

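The picture shows the key in hand at (313,315). The ring is centred near (313,151), with the brass cross at about (312,153). I enlarge it for the tooth angle.

Run:
```python
import cv2
im=cv2.imread('pics/w5.png')
cv2.imwrite('pics/w5c.png',cv2.resize(im[128:178,287:337],None,fx=12,fy=12,interpolation=cv2.INTER_CUBIC))
```

```text
(no output)
```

View pics/w5c.png

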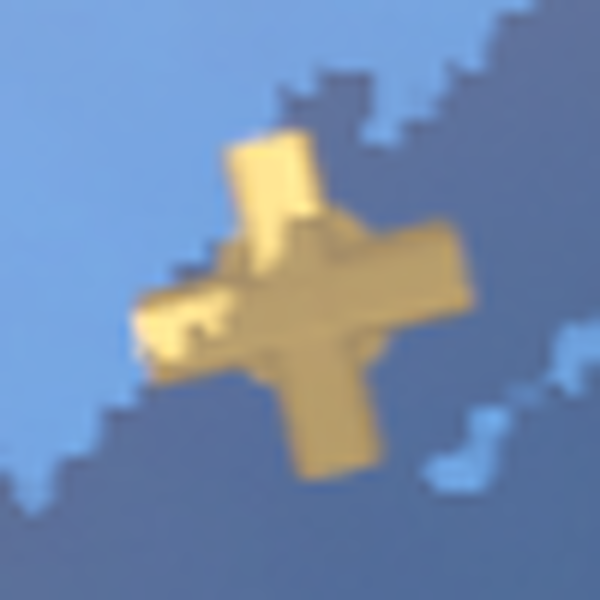

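```bash
cat > sp.py <<'E'
from h import *
E
python3 - <<'E'
from h import *
s=arm.get_state()
f=lambda u,v,z=.072: ray('wrist',(287+(u+.5)/12-.5,128+(v+.5)/12-.5),z,s)[:2]
a,b,l,r=f(268,140),f(342,472),f(140,330),f(461,264)
print(s['t'],(a+b)/2,(l+r)/2,np.linalg.norm(a-b),np.linalg.norm(l-r))
d=a-b;e=l-r;print(np.arctan2(d[1],d[0]),np.arctan2(e[1],e[0])-np.pi/2)
M=R.from_quat(s['tcp_rot']).as_matrix();print('tool x yaw',np.arctan2(M[1,0],M[0,0]))
# guard ring check
im=cv2.imread('pics/w5.png');hsv=cv2.cvtColor(im,cv2.COLOR_BGR2HSV)
m=cv2.inRange(hsv,(22,170,120),(32,255,255));c=max(cv2.findContours(m,0,2)[0],key=cv2.contourArea)
w=np.array([ray('wrist',q[0],.10,s)[:2] for q in c],np.float32);print(cv2.fitEllipse(w))
E
```

```text
12.15 [ 0.49866595 -0.16917471] [ 0.49917829 -0.16870123] 0.019891794216568035 0.019689164699732312
0.5035408686365013 0.4752956280727165
tool x yaw 0.2792182146451039Traceback (most recent call last):
  File "<stdin>", line 10, in <module>
ValueError: max() iterable argument is empty
```

send_rows --pt "0.1 0 0 -0.06 -1" --pt "0.2 -0.003 0 -0.12 -1" --pt "0.28 -0.007 0 -0.134 -1" --pt "0.305 -0.007 0 -0.134 -1" --pt "0.305 -0.007 0 -0.134 -1"

```text
t: 12.57
position: [0.4996, -0.1694, 0.1869]
tcp_rot: [0.97, 0.243, -0.0, -0.0]
force: [-1.4, -0.2, -2.9]
gripper_width: 0.267
finger_force: 60.0
```

send_rows --pt "0 0 0 0 -1" --pt "0 0 0 0 -1" --pt "0 0 0.1 0 -1" --pt "0 0 0.15 0 -1" --pt "0 0 0.15 0 -1"

```text
t: 12.98
position: [0.4965, -0.1704, 0.1541]
tcp_rot: [0.97, 0.242, -0.003, -0.002]
force: [-0.9, -0.6, -3.0]
gripper_width: 0.269
finger_force: 59.9
```

Run:
```python
from h import *
s=arm.get_state();print(s['t'],s['position'],s['force'],s['torque'],s['joint_positions'].round(2),goal([.4984,-.1705,.089],.49-np.pi/2,s))
```

```text
12.9833 [ 0.49650442 -0.17044402  0.15408089] [-0.93771664 -0.61267435 -3.01599979] [ 0.03293363  0.01826167 -0.00381446] [-0.44  0.06  1.55 -0.    1.54  0.64] (array([0.01 , 0.006, 0.325]), np.float64(-0.001), 'J6', np.float64(0.64))
```

send_rows --pt "0 0 0.07 0 -1" --pt "0 0 0.14 0 -1" --pt "0 0 0.17 0 -1" --pt "0 0 0.17 0 -1" --pt "0 0 0.17 0 -1"

```text
t: 13.4
position: [0.4987, -0.1712, 0.1235]
tcp_rot: [0.97, 0.242, -0.0, -0.0]
force: [-0.4, 1.0, -1.9]
gripper_width: 0.27
finger_force: 60.0
```

Run:
```python
from h import *
s=arm.get_state();print(s['t'],s['position'],s['force'],s['torque'],goal([.4984,-.1705,.089],.49-np.pi/2,s))
for n in('scene','wrist'): cv2.imwrite(f'pics/{n}6.png',arm.capture(n)[:,:,::-1])
a=cv2.imread('pics/scene6.png')[150:250,240:340];b=cv2.imread('pics/wrist6.png')
cv2.imwrite('pics/m6.png',np.hstack([cv2.resize(a,(400,400),interpolation=cv2.INTER_CUBIC),cv2.resize(b[140:460,150:470],(400,400))]))
```

```text
13.4 [ 0.49870925 -0.17121879  0.12347264] [-0.38248185  0.98650995 -1.85160641] [ 0.04986309 -0.02812754 -0.05202348] (array([ 0.   , -0.004,  0.172]), np.float64(-0.001), 'J6', np.float64(0.64))
```

View pics/m6.png

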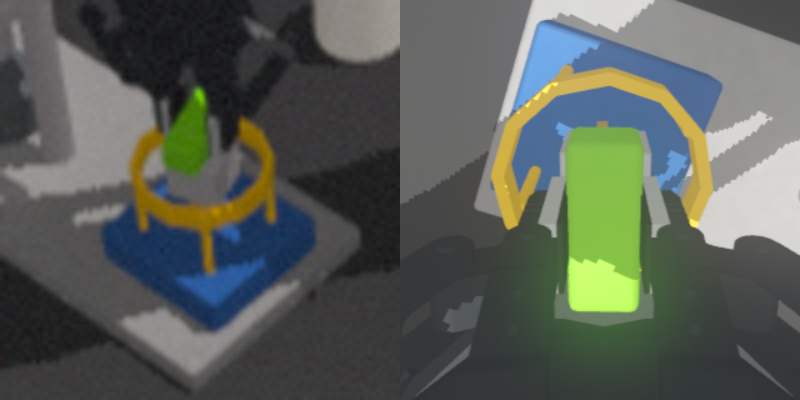

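The key is inside the ring and centred: handle at column 604, ring spanning 493 to 712, with a brass tooth tip just showing at (603,124). I lower it gently.

send_rows --pt "0 0 0.02 0 -1" --pt "0 0 0.04 0 -1" --pt "0 0 0.06 0 -1" --pt "0 0 0.07 0 -1" --pt "0 0 0.07 0 -1"

```text
t: 13.92
position: [0.4984, -0.1709, 0.1083]
tcp_rot: [0.97, 0.242, -0.001, -0.001]
force: [0.5, -0.3, -1.9]
gripper_width: 0.27
finger_force: 59.9
```

send_rows --pt "0 0 0.01 0 -1" --pt "0 0 0.02 0 -1" --pt "0 0 0.03 0 -1" --pt "0 0 0.03 0 -1" --pt "0 0 0.03 0 -1"

```text
t: 14.33
position: [0.4989, -0.1711, 0.1032]
tcp_rot: [0.97, 0.242, -0.0, -0.0]
force: [0.3, 0.0, -2.1]
gripper_width: 0.267
finger_force: 59.9
```

It is sliding over the teeth freely.

send_rows --pt "0 0 0.01 0 -1" --pt "0 0 0.025 0 -1" --pt "0 0 0.04 0 -1" --pt "0 0 0.05 0 -1" --pt "0 0 0.05 0 -1"

```text
t: 14.75
position: [0.4987, -0.1709, 0.0926]
tcp_rot: [0.97, 0.242, -0.0, -0.0]
force: [0.2, 0.0, -2.7]
gripper_width: 0.265
finger_force: 59.9
```

send_rows --pt "0 0 0.005 0 -1" --pt "0 0 0.01 0 -1" --pt "0 0 0.015 0 -1" --pt "0 0 0.02 0 -1" --pt "0 0 0.02 0 -1"

```text
t: 15.17
position: [0.4989, -0.1712, 0.0892]
tcp_rot: [0.97, 0.242, -0.0, 0.0]
force: [-0.1, -0.5, -2.7]
gripper_width: 0.267
finger_force: 60.0
```

send_rows --pt "0 0 0.005 0 -1" --pt "0 0 0.01 0 -1" --pt "0 0 0.01 0 -1" --pt "0 0 0.01 0 -1" --pt "0 0 0.01 0 -1"

```text
t: 15.58
position: [0.4991, -0.1713, 0.089]
tcp_rot: [0.97, 0.242, 0.0, 0.0]
force: [-1.9, 1.1, 5.4]
gripper_width: 0.265
finger_force: 60.8
```

The key is home: the TCP is at 0.089 as predicted, with 5 N of contact force. I now turn it slowly anticlockwise (negative spin).

send_rows --pt "0 0 0 -0.02 -1" --pt "0 0 0 -0.045 -1" --pt "0 0 0 -0.07 -1" --pt "0 0 0 -0.1 -1" --pt "0 0 0 -0.13 -1"

```text
t: 16.0
position: [0.4996, -0.1701, 0.089]
tcp_rot: [0.94, 0.341, 0.001, -0.001]
force: [-2.3, 4.8, 5.0]
gripper_width: 0.269
finger_force: 60.9
```

send_rows --pt "0 0 0 -0.03 -1" --pt "0 0 0 -0.06 -1" --pt "0 0 0 -0.09 -1" --pt "0 0 0 -0.12 -1" --pt "0 0 0 -0.15 -1"

```text
t: 16.42
position: [0.4992, -0.1694, 0.089]
tcp_rot: [0.894, 0.449, 0.001, -0.001]
force: [-2.5, 4.7, 6.7]
gripper_width: 0.269
finger_force: 61.0
```

send_rows --pt "0 0 0 -0.03 -1" --pt "0 0 0 -0.06 -1" --pt "0 0 0 -0.09 -1" --pt "0 0 0 -0.12 -1" --pt "0 0 0 -0.15 -1"

```text
t: 16.83
position: [0.4989, -0.1694, 0.089]
tcp_rot: [0.835, 0.551, 0.001, -0.001]
force: [-3.5, 5.4, 7.2]
gripper_width: 0.267
finger_force: 61.1
```

send_rows --pt "0 0 0 -0.03 -1" --pt "0 0 0 -0.06 -1" --pt "0 0 0 -0.09 -1" --pt "0 0 0 -0.12 -1" --pt "0 0 0 -0.14 -1"

```text
t: 17.25
position: [0.4985, -0.1694, 0.089]
tcp_rot: [0.769, 0.639, 0.001, -0.002]
force: [-3.8, 5.6, 7.9]
gripper_width: 0.263
finger_force: 61.2
```

send_rows --pt "0 0 0 0 -1" --pt "0 0 0 0 -1" --pt "0 0 0 0 -1" --pt "0 0 0 0 -1"

```text
t: 17.58
position: [0.4985, -0.1694, 0.089]
tcp_rot: [0.77, 0.638, 0.001, -0.002]
force: [-3.9, 5.6, 8.5]
gripper_width: 0.266
finger_force: 61.1
```

Turned about 0.9 rad with the key still down. I open just a little inside the ring and lift away.

send_rows --pt "0 0 0 0 -0.35" --pt "0 0 0 0 -0.25" --pt "0 0 0 0 -0.2" --pt "0 0 0 0 -0.2" --pt "0 0 0 0 -0.2" --grip_force 20

```text
t: 18.0
position: [0.499, -0.1714, 0.0872]
tcp_rot: [0.77, 0.638, -0.0, 0.0]
force: [-0.1, 0.0, -0.1]
gripper_width: 0.398
finger_force: 0.0
```

Run:
```python
from h import *
s=arm.get_state();print(s['t'],s['position'],s['force'],s['torque'],s['gripper_width'],s['finger_force'])
```

```text
18.0 [ 0.49901457 -0.17135021  0.08724971] [-0.13981773  0.02439539 -0.09542452] [-0.05075667 -0.02347076  0.03269335] 0.3983472158773353 0.0
```

send_rows --pt "0 0 -0.03 0 -0.2" --pt "0 0 -0.08 0 -0.2" --pt "0 0 -0.15 0 -0.2" --pt "0 0 -0.22 0 -0.2" --pt "0 0 -0.3 0 -0.2"

```text
t: 18.42
position: [0.499, -0.1712, 0.1486]
tcp_rot: [0.77, 0.638, 0.0, 0.0]
force: [0.6, 0.1, 0.4]
gripper_width: 0.401
finger_force: 0.0
```

send_rows --pt "0 0 -0.1 0 -0.2" --pt "0 0 -0.2 0 -0.2" --pt "0 0 -0.3 0 -0.2" --pt "0 0 -0.3 0 -0.2" --pt "0 0 -0.3 0 -0.2"

```text
t: 18.83
position: [0.4999, -0.1716, 0.2098]
tcp_rot: [0.77, 0.638, 0.001, 0.002]
force: [-0.5, 0.4, -0.1]
gripper_width: 0.399
finger_force: 0.0
```

Run:
```python
from meas import *
s,im,c,yaw=green(.11,100)
sc=arm.capture('scene')[:,:,::-1][150:250,240:340]
cv2.imwrite('pics/m7.png',np.hstack([cv2.resize(sc,(400,400),interpolation=cv2.INTER_CUBIC),cv2.resize(im[120:440,150:470],(400,400))]))
print(s['force'])
```

```text
18.8333 [ 0.49988355 -0.17158273  0.20981924] px [310. 235.] ((31.45926856994629, 80.25505828857422), 1.023030161857605) c [ 0.4987 -0.1672] yaw 1.352 0.0603 0.0221
[-0.4759514   0.38706314 -0.09168866]
```

View pics/m7.png

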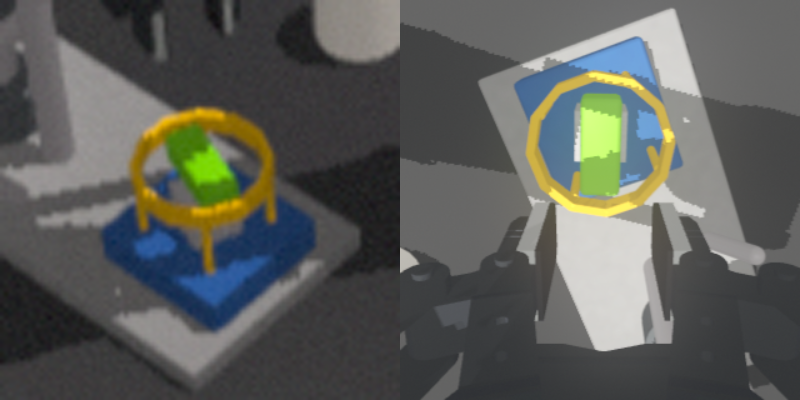

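The key sits upright and seated in the ring (scene panel 205,165; wrist panel 600,145), turned about 0.86 to 0.9 rad, and the gripper is clear. Handing in.

```bash
python3 -c "
from workcell import arm
print(arm.job_done())"
```

```text
the job is handed in; nothing more can be done
None
```

The job is handed in at about 19 s of the 64 s allowed: the green key is left seated upright on the spindle and was turned slowly anticlockwise by about 0.9 rad. That should put the valve between about 0.7 and 0.9 rad after play; valve and ram could not be read directly, and the hand-in gave no verdict.

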